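Shift the polisher's selector lever to the pinned slot

TASK

On the sample polisher, push the selector lever out of its park slot, through the cross channel of the gate and fully home into the corner slot marked by the upright setting pin, without shifting it into any other corner slot on the way. Only push it, gently, with closed fingertips against the outside of its handle: never take the handle between the fingers. Leave the two specimen mounts, the bottle and the jar where they stand, and finish with the hand clear.

Things in the scene. Friction and masses are not known exactly. Their poses are not given: they have to be found in the camera images.
- polisher: White bench polishing machine 430 x 340 mm, fixed; flat deck 100 mm above the table. Origin: on the table below the gate's middle. x axis: from the gate to the round bowl (centre 200 mm along +x, outer radius 112, rim 35 mm above the deck); y axis: to the left looking along x. Deck spans x -110..320, y -170..170 mm.
- gate (a point): Middle of the dark steel gate plate (130 x 130 mm, top 1 mm above the deck), axes as the polisher. 17 mm wide slots: a cross channel along y through the middle; legs along x at y = +28 and -28 mm, each with a corner slot at its x = +28 and x = -28 mm end; and a park slot at y = 0 from the channel to x = -28 mm only. The lever starts in the park slot.
- lever_along (a joint): Lean of the lever along the polisher's x axis, rad: 0 in the cross channel, positive toward the bowl; stops at -0.29 and 0.29 (fully home in a slot). It pivots at the polisher's origin, table height, so the handle's centre, 170 mm from the pivot, is 48 mm off when home. It stays where it is left; about 2 N at the handle moves it, and the gate's steel walls stop it.
- lever_across (a joint): Lean of the lever along the polisher's y axis, rad: 0 in line with the park slot, positive toward +y. About 0.285 in the +y leg and -0.285 in the -y leg (2.5 mm play at the gate either way). The ends of the channel stop it at about 0.3, where it can enter the leg.
- handle (a point): Centre of the lever's black handle: a round upright grip 28 mm in diameter, tapering to 18 mm at its foot, on a 12 mm steel rod. It runs from 35 mm below this point to 28 mm above it; when the lever is upright its top is 198 mm above the table.
- handle_top (a point): On the axis of the handle, 8 mm below its top.
- handle_low (a point): On the axis of the handle, 15 mm above its foot.
- pin: Fixed steel setting pin with a 16 mm ball head, standing 30 mm above the gate plate on an 18 mm foot; origin at its foot. It stands in one of the four corner holes of the gate plate (53 mm in x and in y from the gate's middle), just outside the corner slot it marks. The other three holes carry flat steel plugs 18 mm wide and 3 mm high.
- mount_a: Loose black specimen mount, a disc 30 mm in diameter and 20 mm high, standing on the deck about 125 mm to the +y side of the lever; origin at its underside. Bystander.
- mount_b: Another such specimen mount, on the deck about 130 mm to the -y side of the lever; origin at its underside. Bystander.
- bottle: Loose white bottle, 56 mm in diameter, 140 mm high, on the table on the polisher's +y side; origin at its underside. Bystander.
- jar: Loose clear jar, 60 mm in diameter, 70 mm high, on the table on the polisher's -y side; origin at its underside. Bystander.

How it is judged:
By the outcome, as a careful person would: the job done as asked, in the order asked, and still so for the second after the job is handed in, with the robot touching nothing.
It also fails if it takes over 58 s, if anything falls off the work surface, if the arm or the gripper's body presses on something with over 40 N, if the wrist force passes 120 N, or if a joint passes its speed limit or range.

ROBOT

A 6-joint arm with a two-finger parallel gripper is mounted at the origin on the work surface. World frame = base frame: x ahead of the robot, y to its left, z up, the work surface at z = 0. Lengths are in m, angles in rad, forces in N, time in s.
With the tool pointing down it reaches from about 0.35 to 0.8 m from the base axis. Payload 7.3 kg.
Tool frame: the origin (TCP) lies between the finger pads; the fingertips stand 25 mm ahead of it and the grasp point (between the pads) lies 6 mm ahead of it (r.tip_extent is the distance from the TCP to the fingertips, in m); z points along the fingers, y is the line along which they close (so a half turn about z gives the same grasp; the last joint's range is limited). The gripper opens to 85 mm and grips with 20 to 120 N. Pads are 22 mm wide; open, the fingers measure 114 mm over their backs; the gripper's body (76 mm by 85 mm) begins 54 mm behind the grasp point. The pads swing forward as they close: fully open they stand 13 mm farther back than shut.
Start: joints at [-1.385, 0.342, 1.524, -0, 1.275, -0.146], TCP at [0.171, -0.496, 0.256] pointing down, gripper open.
Joint ranges: [-2.53, 2.53], [-0.77, 2.02], [0.04, 2.7], [-1, 4.14], [0.28, 2.66], [-3.11, 3.11]. Speed limits (rad/s): [2.57, 2.57, 3.14, 3.14, 3.14, 3.14].

INTERFACE

Orientations are given as a unit quaternion [x, y, z, w].
In Python, from workcell import r, command_gripper, optics gives the robot as it stands. The module is installed in compiled form; this text tells all that it offers. Calls block until the motion is done:
- r.reach(position, orientation): joint-space move of the TCP to a pose.
- r.move_straight(position, orientation=None, speed=0.15, max_force=None): straight line of the TCP; orientation=None keeps the orientation; speed is the mean speed in m/s. With max_force (N) it stops when the force on the tool has changed by that much, and returns True; else False.
- r.movej(angles): joint-space move.
- command_gripper(opening, force=None): finger opening in m; force is the grip in N (None keeps the last); returns when the fingers have stopped.
- r.hold(seconds).
- r.solve_ik(position, orientation): joint angles nearest the present ones, or None.
- r.read_state(): the state.
- optics.get_image(name): name is "scene" or "side" or "wrist"; returns (picture, depth): 400x640x3 uint8, red, green, blue; 400x640 float32, m along the optical axis (not along the pixel's ray), 0 where there is no reading.
- optics.camera_model(name): a dict with "K" (3x3 intrinsics, pixels), "R" (3x3) and "t" (3): a world point X has camera coordinates R X + t; the wrist camera has in their place "tool_from_camera" (4x4, takes a point from camera to tool coordinates, whose origin is the TCP and whose axes are the flange's). Camera axes: x right, y down, z forward; pixel columns grow to the right and rows downward; lengths in m; the calibration is good to about 2 mm. A picture is of the moment at which its call begins: read the wrist's pose just before it. camera_model takes no time and is no camera call.
A pose or a line that the arm cannot do raises r.PlanningError and nothing moves.
- r.finish_job(): hands the job in; it is judged then, once.
The state is a dict: "time_s": time; "joint_positions": joint angles; "dq": joint speeds; "tau": joint torques, N m; "eef_pos": TCP position; "eef_rot": TCP orientation; "contact_force": force on the tool from outside, world axes, zero at the start; "torque": the same for the moment, N m; "grip_width": finger opening in m; "grip_force": force on a finger pad.
Only numpy, scipy, OpenCV 4.12 (cv2) and the standard library are available. Lean on these libraries where they do the work, as an engineer would, in place of code of your own. Each camera call takes 0.05 s, during which the arm holds its last target. There are 200 camera calls.

## Working session

There is one attempt and no reset: what is moved stays moved. The work goes in short steps, each a Python script; the robot and the scene stay as the last script left them, time stands still between calls to the robot, and variables do not carry over. Pictures are saved under pics/ and viewed, at most 10 in all, crops included, and the job is handed in when it is done.

```bash
mkdir -p pics; python3 - <<'E'
from workcell import r, optics
import cv2, numpy as np
for n in ("scene","side"):
    p,d=optics.get_image(n); cv2.imwrite(f"pics/{n}0.png",p[:,:,::-1]); np.savez(f"{n}0.npz",p=p,d=d)
    m=optics.camera_model(n); print(n,m["K"],"C",-np.array(m["R"]).T@m["t"],np.array(m["R"])[2])
s=r.read_state(); print(s["time_s"],s["eef_rot"],s["contact_force"],r.tip_extent)
E
```

```text
scene [[418.18420878   0.         312.97349457]
 [  0.         418.18420878 202.77868428]
 [  0.           0.           1.        ]] C [1.2623644  0.13079687 0.83108894] [-0.70848644 -0.11412207 -0.69643602]
side [[367.45959321   0.         319.20130054]
 [  0.         367.45959321 198.42234718]
 [  0.           0.           1.        ]] C [ 0.48113111 -0.67434031  0.58669057] [ 0.09085579  0.8482196  -0.52179377]
0.1 [ 9.86269509e-01  1.65142283e-01 -4.58113808e-07 -6.93856529e-04] [ 0.54722835 -0.20040619  0.39190574] 0.025
```

View pics/scene0.png

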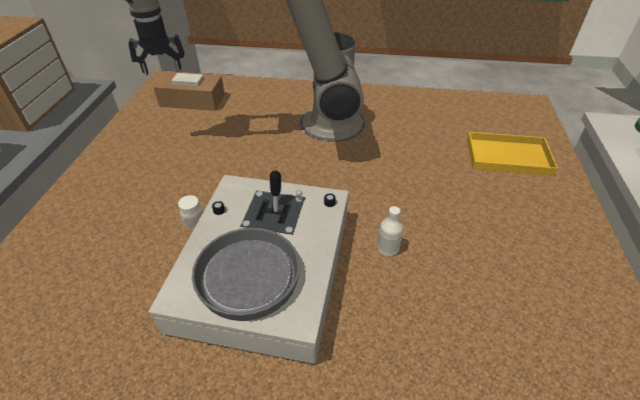

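View pics/side0.png

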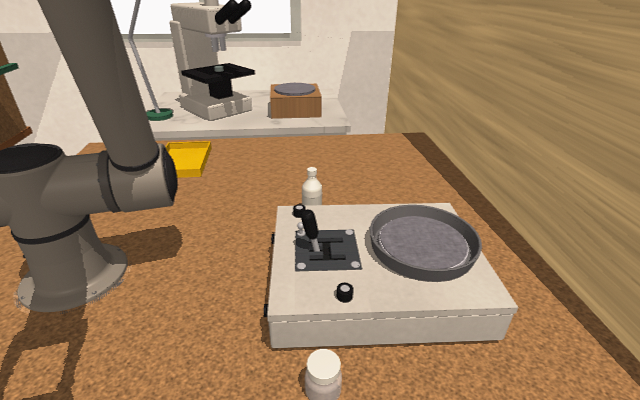

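Scene shows the polisher with the lever leaning toward the robot, handle at (276,185). The bright pin head is at (299,193), and in the side view at (301,228), so the pin is in the −x,+y corner. Next I'll get a rough gate position and a close wrist view.

```bash
cat > h.py <<'E'
import numpy as np, cv2
from workcell import r, optics, command_gripper
from scipy.spatial.transform import Rotation as Ro
def cam(n,s=None):
    m=optics.camera_model(n); K=np.array(m["K"])
    if n!="wrist": R=np.array(m["R"]); return K,R.T,-R.T@np.array(m["t"])
    T=np.array(m["tool_from_camera"]); A=Ro.from_quat(s["eef_rot"]).as_matrix()
    return K,A@T[:3,:3],A@T[:3,3]+s["eef_pos"]
def ray(c,uv):
    K,A,C=c; uv=np.atleast_2d(uv).astype(float)
    d=np.c_[uv,np.ones(len(uv))]@np.linalg.inv(K).T@A.T
    return C,d
def onplane(c,uv,z):
    C,d=ray(c,uv); return C+d*((z-C[2])/d[:,2])[:,None]
def proj(c,X):
    K,A,C=c; p=(np.atleast_2d(X)-C)@A@K.T; return p[:,:2]/p[:,2:]
def tri(c1,u1,c2,u2):
    P=[];b=np.zeros(3);M=np.zeros((3,3))
    for c,u in((c1,u1),(c2,u2)):
        C,d=ray(c,u); d=d[0]/np.linalg.norm(d[0]); Q=np.eye(3)-np.outer(d,d); M+=Q;b+=Q@C;P.append((Q,C))
    X=np.linalg.solve(M,b); return X,[np.linalg.norm(Q@(X-C)) for Q,C in P]
E
python3 - <<'E'
from h import *
g1=onplane(cam("scene"),[[274,212]],.101)[0]; g2=onplane(cam("side"),[[327,250]],.101)[0]
print(g1,g2); print("pin head",tri(cam("scene"),[299,193],cam("side"),[301,228]))
g=(g1+g2)/2
print(np.array(cam("wrist",r.read_state())[2]), optics.camera_model("wrist")["tool_from_camera"])
command_gripper(0.0)
q=[1,0,0,0]
s=r.read_state(); r.move_straight(np.array([*s["eef_pos"][:2],.42]),speed=.25)
for dx in (-.05,-.0):
  for z in (.42,.38):
    try: r.reach(np.array([g[0]+dx,g[1],z]),q); break
    except r.PlanningError as e: print(e)
  else: continue
  break
r.hold(.2)
s=r.read_state(); print(s["time_s"],s["eef_pos"],s["eef_rot"],s["joint_positions"])
p,d=optics.get_image("wrist"); cv2.imwrite("pics/w1.png",p[:,:,::-1]); np.savez("w1.npz",p=p,d=d,pos=s["eef_pos"],rot=s["eef_rot"])
E
```

```text
[ 0.56477608 -0.07884392  0.101     ] [ 0.56090364 -0.08889675  0.101     ]
pin head (array([ 0.50960218, -0.02692694,  0.1176095 ]), [np.float64(0.002468150094661893), np.float64(0.0024681500946617425)])
[ 0.24440604 -0.47054712  0.37281325] [[ 2.91442850e-05 -9.52975164e-01 -3.03048405e-01  7.77313833e-02]
 [ 9.99999936e-01 -7.99003435e-05  3.47427422e-04 -3.37023664e-04]
 [-3.55303376e-04 -3.03048396e-01  9.52975101e-01 -1.17103230e-01]
 [ 0.00000000e+00  0.00000000e+00  0.00000000e+00  1.00000000e+00]]
3.8083 [ 0.51274116 -0.08453251  0.41995334] [ 9.99999845e-01 -5.55203129e-04 -4.84041553e-05  2.06633157e-07] [-3.10930616e-01  2.63038386e-01  1.19432843e+00 -3.01544336e-05
  1.68431789e+00  1.26097270e+00]
```

View pics/w1.png

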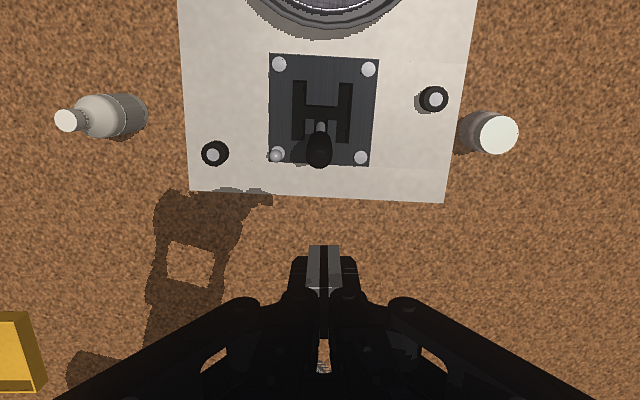

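The wrist view shows the gate plate at (268–379, 53–167), plugs at (279,64), (368,69) and (361,158), and the pin's ball at (276,155), which confirms the −x,+y corner. The handle top is at about (319,150).

```bash
python3 - <<'E'
from h import *
f=np.load("w1.npz"); p=f["p"]; c=cam("wrist",dict(eef_pos=f["pos"],eef_rot=f["rot"]))
g=cv2.cvtColor(p,cv2.COLOR_RGB2GRAY)
P=[]
for u,v in((279,64),(368,69),(361,158)):
    w=g[v-10:v+11,u-10:u+11]; n,l,st,ce=cv2.connectedComponentsWithStats((w>120).astype('uint8'))
    i=1+np.argmax(st[1:,4]); P.append(ce[i]+[u-10,v-10]); print(P[-1],st[i])
X=onplane(c,P,.104); print(X)
d=[np.linalg.norm(X[i]-X[j]) for i,j in((0,1),(1,2),(0,2))]; print("want .106 .106 .150",d)
O=(X[0]+X[2])/2
ex=X[1]-X[2]; ey=X[0]-X[1]; th=np.arctan2(ex[1],ex[0]); th2=np.arctan2(-ey[0],ey[1]); print("O",O,"yaw",th,th2)
th=(th+th2)/2; R=Ro.from_euler('z',th).as_matrix(); O[2]=0
np.savez("pose.npz",O=O,th=th)
for n in("scene","side"):
    print(n,"pin/plugs",proj(cam(n),[O+R@[-.053,.053,.123],O+R@[.053,.053,.104],O+R@[.053,-.053,.104]]).round(0).tolist())
print("wrist: pinball, handle top, mount depth", proj(c,[O+R@[-.053,.053,.123],O+R@[-.198*np.sin(.29),0,.198*np.cos(.29)]]).round(), f["d"][64,279],f["d"][110,250])
E
```

```text
[278.73837209  63.46511628] [  3   2  15  16 172]
[368.          68.68263473] [  3   3  15  15 167]
[360.2556391  156.84210526] [  3   3  13  13 133]
[[ 0.61725082 -0.03175094  0.104     ]
 [ 0.61137339 -0.1371068   0.104     ]
 [ 0.50582746 -0.13125697  0.104     ]]
want .106 .106 .150 [np.float64(0.10551966895785972), np.float64(0.10570792143206847), np.float64(0.14938746934185176)]
O [ 0.56153914 -0.08150396  0.104     ] yaw -0.05536777986478148 -0.05572866452022402
scene pin/plugs [[299.0, 193.0], [289.0, 229.0], [246.0, 223.0]]
side pin/plugs [[301.0, 225.0], [349.0, 231.0], [356.0, 263.0]]
wrist: pinball, handle top, mount depth [[275. 155.]
 [318. 174.]] 0.40404776 0.4259222
```

```bash
cat >> h.py <<'E'
try:
    f_=np.load("pose.npz"); O=f_["O"]; th=float(f_["th"]); RP=Ro.from_euler('z',th)
    Q=(RP*Ro.from_euler('x',np.pi)).as_quat()
except FileNotFoundError: pass
def W(x,y,tip): return O+RP.apply([x,y,tip+.025])
def go(x,y,tip,speed=.12,f=None):
    h=r.move_straight(W(x,y,tip),Q,speed=speed,max_force=f); s=r.read_state()
    print("at",(RP.inv().apply(s["eef_pos"]-O)*1000).round(1),"hit",h,"F",RP.inv().apply(s["contact_force"]).round(1),"t",round(s["time_s"],1)); return h
def shot(n,name,crop=None):
    s=r.read_state(); p,d=optics.get_image(n); q=p[:,:,::-1]
    if crop: a,b,e,g=crop; q=cv2.resize(q[b:g,a:e],None,fx=3,fy=3,interpolation=cv2.INTER_CUBIC)
    cv2.imwrite(f"pics/{name}.png",q); return p,d,cam(n,s)
E
python3 - <<'E'
from h import *
f=np.load("w1.npz"); c=cam("wrist",dict(eef_pos=f["pos"],eef_rot=f["rot"]))
# handle blob: points above z=.13
K,A,C=c; v,u=np.mgrid[40:200,260:390]; d=f["d"][40:200,260:390]
X=C+(ray(c,np.c_[u.ravel(),v.ravel()])[1])*d.ravel()[:,None]
L=RP.inv().apply(X-O); h=L[(L[:,2]>.15)&(d.ravel()>0)]
print("handle pts",len(h),h.min(0),h.max(0)); t=h[h[:,2]>h[:,2].max()-.006]; print("top",t.mean(0))
r.reach(W(-.12,0,.25),Q)
go(-.12,0,.155)
E
```

```text
handle pts 781 [-0.05164522 -0.01377361  0.15033617] [-0.01851924  0.01387012  0.19558408]
top [-3.78765972e-02  8.88073800e-05  1.92249792e-01]
at [-1.193e+02 -1.000e-01  1.807e+02] hit False F [0.3 0.1 0.2] t 5.5
```

```bash
python3 - <<'E'
from h import *
go(-.075,0,.155,.1)
go(-.025,0,.155,.04,8)
go(-.06,0,.155,.1)
go(-.06,-.055,.155)
go(0,-.055,.155)
shot("side","s2",(260,170,420,290)); shot("scene","c2",(220,150,360,250))
E
```

```text
at [-7.540e+01  1.000e-01  1.799e+02] hit False F [0.5 0.1 0.6] t 6.1
at [-25.1   0.  180. ] hit False F [-1.7  0.1  0.6] t 7.5
at [-59.5  -0.2 180.4] hit False F [0.  0.3 0.2] t 8.0
at [-60.  -54.9 179.8] hit False F [ 0.3 -0.5 -0.2] t 8.6
at [ -0.5 -54.4 179.7] hit False F [-0.2  0.  -0.4] t 9.2
```

View pics/s2.png

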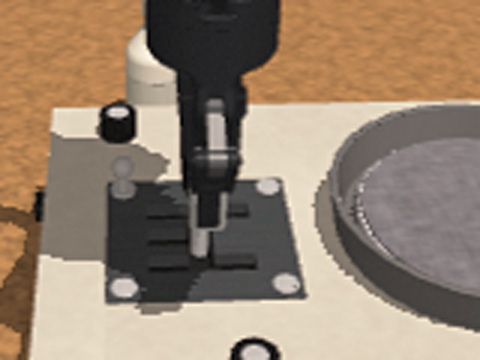

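The side crop shows the park slot empty, with the lever hidden behind the closed fingers at the channel middle (about (205,240) in the crop). Now I'll push +y with a force guard.

```bash
python3 - <<'E'
from h import *
go(0,-.03,.155,.06,8)
go(0,.028,.155,.04,7)
go(0,-.03,.155,.1)
go(0,-.06,.25,.2)
shot("side","s3",(260,170,420,290))
p,d,c=shot("scene","c3",(220,150,360,250))
v,u=np.mgrid[150:250,220:360]; X=c[2]+ray(c,np.c_[u.ravel(),v.ravel()])[1]*d[150:250,220:360].ravel()[:,None]
L=RP.inv().apply(X-O); h=L[(L[:,2]>.15)&(L[:,2]<.205)&(abs(L[:,0])<.09)&(abs(L[:,1])<.09)]
print(len(h),h.min(0),h.max(0),h[h[:,2]>h[:,2].max()-.006].mean(0))
E
```

```text
at [  0.  -29.6 180.1] hit False F [-0.9 -0.4  1.2] t 9.9
at [-1.000e-01  2.370e+01  1.797e+02] hit True F [ 0.7 -3.5  1.2] t 11.2
at [-1.000e-01 -2.990e+01  1.799e+02] hit False F [-0.2  0.3 -1. ] t 11.8
at [ -0.5 -59.3 274. ] hit False F [ 0.2 -0.6 -0.5] t 12.5
196 [-0.01057048  0.03207604  0.15012813] [0.01494496 0.06639633 0.19168763] [0.00135701 0.05304345 0.18814133]
```

View pics/s3.png

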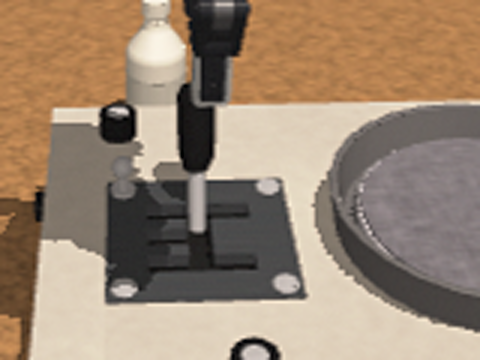

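View pics/c3.png

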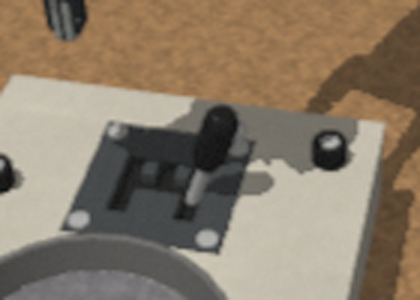

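The lever stands in line with the +y leg: lean across about 0.275, along about 0. Scene crop handle is at (215,140). Now I'll push it −x from the bowl side.

```bash
python3 - <<'E'
from h import *
go(.055,-.055,.25,.2)
go(.055,.046,.25,.2)
go(.055,.046,.15,.12)
go(.03,.046,.15,.08,8)
go(-.032,.046,.15,.04,9)
r.hold(.3); s=r.read_state(); print(s["contact_force"],RP.inv().apply(s["eef_pos"]-O))
go(.03,.046,.15,.1)
go(.04,.02,.27,.2)
go(-.09,-.09,.32,.25)
r.hold(.2)
p,d,c=shot("scene","c4",(220,150,360,250)); shot("side","s4",(260,170,420,290))
v,u=np.mgrid[150:250,220:360]; X=c[2]+ray(c,np.c_[u.ravel(),v.ravel()])[1]*d[150:250,220:360].ravel()[:,None]
L=RP.inv().apply(X-O); h=L[(L[:,2]>.14)&(L[:,2]<.205)&(abs(L[:,0])<.09)&(abs(L[:,1])<.09)]
print(len(h),h.min(0),h.max(0),h[h[:,2]>h[:,2].max()-.006].mean(0))
E
```

```text
at [ 54.8 -54.4 273.2] hit False F [-0.3 -1.   0.1] t 13.0
at [ 54.7  45.4 275.2] hit False F [ 1.   0.  -0.3] t 13.7
at [ 55.5  45.7 175.8] hit False F [ 0.4 -0.1  1. ] t 14.7
at [ 30.5  46.  175.8] hit False F [ 0.  -0.9 -0.7] t 15.1
at [-23.1  45.8 175.3] hit True F [3.1 1.2 0.3] t 16.4
[2.32822797 0.98112019 3.26833042] [-0.02299729  0.04583161  0.17502028]
at [ 29.1  46.1 174.3] hit False F [0.4 0.3 0.3] t 17.3
at [ 39.2  20.2 293.8] hit False F [-0.3  0.8  0.2] t 18.1
at [-89.7 -89.5 344.2] hit False F [ 0.5 -0.4  0.1] t 19.0
224 [-0.06359381  0.02897706  0.14019638] [-0.02829355  0.0638602   0.18504787] [-0.04888439  0.0510253   0.18160201]
```

View pics/s4.png

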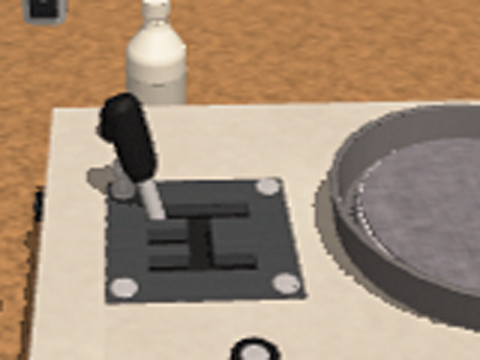

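View pics/c4.png

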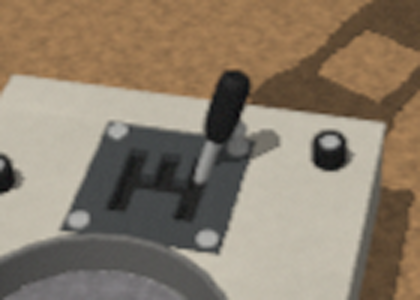

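The lever is in the pin's corner slot: side crop rod enters at about (155,215), next to the pin. One more gentle push will confirm it has hit the end stop.

```bash
python3 - <<'E'
from h import *
go(.04,.02,.27,.25)
go(.03,.046,.15,.12)
go(-.015,.046,.15,.08,8)
go(-.034,.046,.15,.02,14)
s=r.read_state(); print(s["contact_force"])
go(.03,.046,.15,.1)
go(.04,.02,.27,.2)
go(-.09,-.09,.32,.25)
r.hold(.2)
p,d,c=shot("scene","c5"); shot("wrist","w5")
v,u=np.mgrid[150:250,220:360]; X=c[2]+ray(c,np.c_[u.ravel(),v.ravel()])[1]*d[150:250,220:360].ravel()[:,None]
L=RP.inv().apply(X-O); h=L[(L[:,2]>.14)&(L[:,2]<.205)&(abs(L[:,0])<.09)&(abs(L[:,1])<.09)]
print(len(h),h.min(0),h.max(0),h[h[:,2]>h[:,2].max()-.006].mean(0))
E
```

```text
at [ 39.6  19.5 295.3] hit False F [ 0.3  0.3 -0.6] t 20.1
at [ 30.5  45.7 175.9] hit False F [ 1.1 -0.1  0.4] t 21.3
at [-14.5  45.9 175.4] hit False F [ 0.6  0.3 -0.7] t 22.0
at [-23.5  45.8 175.8] hit True F [4.9 1.2 0. ] t 22.6
[4.92184104 0.93240821 0.01529756]
at [ 29.2  46.1 174.5] hit False F [-0.8  1.4  0.6] t 23.3
at [ 39.2  20.2 293.8] hit False F [ 0.3  0.5 -0.6] t 24.1
at [-89.7 -89.5 344.2] hit False F [-0.7  0.4 -0.1] t 25.0
221 [-0.06385403  0.02928888  0.14037838] [-0.02961955  0.06362513  0.18479204] [-0.04999325  0.05009952  0.18128387]
```

View pics/w5.png

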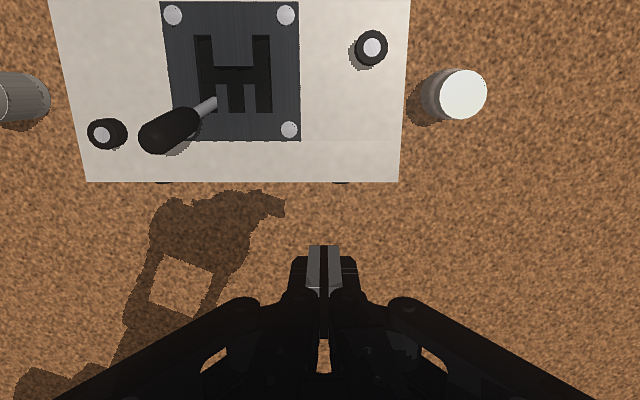

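The second push hit a hard stop at the same place (−23.5 mm). The wrist view shows the lever in the pin's corner slot, rod at about (210,104), and both mounts standing. The hand is clear, so I'm handing in.

```bash
python3 -c "
from workcell import r
print(r.finish_job())"
```

```text
the job is handed in; nothing more can be done
None
```

The lever is fully home in the corner slot marked by the pin (+y leg, −x end), pushed only with closed fingertips and kept out of the other corner slots; both mounts, the bottle and the jar were left alone, the hand is clear, and the job was handed in at about 25 s.

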